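# Sweep the pebbles into the catch pen

## Task

Clear the three small pebbles off the sorting space: push them along the table top with the fingers, through the open mouth of the three-sided wooden pen, until each lies wholly inside it. Only sweep them, do not lift or carry them, and leave everything else on the table where it lies.

Things in the scene. Friction and masses are not known exactly. Their poses are not given: they have to be found in the camera images.
- pen: Low three-sided pen of brown wooden battens screwed to the table (it cannot move), with no floor of its own: the white table top is its floor. Inside 160 mm wide (y) and 140 mm deep (x); battens 14 mm thick, 28 mm high. Origin at table height in the middle of the open mouth (in line with the ends of the two side battens); its +x axis points into the pen, towards the closed back, y runs across the mouth.
- pebble_0_mid (a point): Centre of a loose rounded river pebble, about 26 x 32 x 17 mm (height last), about 20 g, lying flat on the table, its centre 8 mm above it. It slides when pushed low, at or below its mid-height, and can turn a little.
- pebble_1_mid (a point): Centre of a loose rounded river pebble, about 27 x 28 x 16 mm (height last), about 20 g, lying flat on the table, its centre 8 mm above it. It slides when pushed low, at or below its mid-height, and can turn a little.
- pebble_2_mid (a point): Centre of a loose rounded river pebble, about 28 x 32 x 16 mm (height last), about 20 g, lying flat on the table, its centre 8 mm above it. It slides when pushed low, at or below its mid-height, and can turn a little.
- sherd_near: Bystander: loose flat dark potsherd, 46 x 100 x 23 mm, long along its own y, on the robot's side of the work; origin at the centre of its underside. Stays where it is.
- sherd_far: Bystander: loose flat dark potsherd, 48 x 81 x 15 mm, long along its own y, beyond the work; origin at the centre of its underside. Stays where it is.
- stone_big: Bystander: loose rounded light stone, 56 x 59 x 49 mm, beyond the work, much bigger than the pebbles; origin at the centre of its underside. Stays where it is.

How it is judged:
By the outcome, as a careful person would: the job done as asked, in the order asked, and still so for the second after the job is handed in, with the robot touching nothing.
It also fails if it takes over 67 s, if anything falls off the work surface, if the arm or the gripper's body presses on something with over 40 N, if the wrist force passes 120 N, or if a joint passes its speed limit or range.

## Robot

A 7-joint arm with a two-finger parallel gripper is mounted at the origin on a cart in front of the work surface, level with it; the furniture and walls round the work are solid. World frame = base frame: x ahead of the robot, y to its left, z up, the work surface at z = 0. Lengths are in mm, angles in rad, forces in N, time in s.
With the tool pointing down it reaches from about 425 to 800 mm from the base axis. Payload 8.3 kg.
Tool frame: the origin (TCP) lies midway between the tips of the shut fingers; the grasp point (between the pads) lies 19 mm behind it; z points along the fingers, y is the direction in which the jaws open and shut (so a half turn about z gives the same grasp; the last joint's range is limited). The gripper opens to 85 mm and grips with 20 to 120 N. Pads are 22 mm wide; open, the fingers measure 114 mm over their backs; the gripper's body (76 mm by 85 mm) begins 54 mm behind the grasp point. The pads swing forward as they close: fully open they stand 13 mm farther back than shut.
Start: joints at [-1.41, 0.383, 0.016, 1.37, -0.006, 1.388, -0.046], TCP at [138.658, 609.407, 231.279] pointing down, gripper open.
Joint ranges: [-2.95, 2.95], [-0.25, 2.06], [-1.52, 1.56], [0.18, 2.33], [-1.44, 4.58], [0.02, 2.06], [-3.01, 3.01]. Speed limits (rad/s): [2.39, 2.39, 3.01, 3.01, 3.14, 3.14, 3.14].

## Interface

Orientations are given as [roll, pitch, yaw] about the fixed x, y, z axes, in that order (R = Rz(yaw) Ry(pitch) Rx(roll)).
In Python, from station import move_ptp, move_linear, move_joints, open_gripper, grasp, sleep, solve_ik, camera, camera_params, MotionError, hand_in, read_t, read_qpos, read_qd, read_effort, read_eef_pos, read_tool_rot, read_ft_force, read_moment, read_grip_width gives the robot as it stands. Calls block until the motion is done:
- move_ptp(position, orientation): joint-space move of the TCP to a pose.
- move_linear(position, orientation=None, rate=150): straight line of the TCP; orientation=None keeps the orientation; rate is the mean speed in mm/s.
- move_joints(angles): joint-space move.
- open_gripper() and grasp(): open the fingers fully, or close them until they stop; the grip force is fixed at half the most.
- sleep(seconds).
- solve_ik(position, orientation): joint angles nearest the present ones, or None.
- camera(name): name is "scene" or "top" or "wrist"; returns (picture, depth): 400x640x3 uint8, red, green, blue; 400x640 float32, mm along the optical axis (not along the pixel's ray), 0 where there is no reading.
- camera_params(name): a dict with "fx", "fy", "cx", "cy" (pixels), "world_from_camera" (4x4, takes a point from camera to world coordinates); the wrist camera has in their place "hand_eye" (4x4, takes a point from camera to tool coordinates, whose origin is the TCP and whose axes are the flange's). Camera axes: x right, y up, looking along -z (the intrinsics and any distortion apply to the point x, -y, -z); pixel columns grow to the right and rows downward; lengths in mm; the calibration is good to about 2 mm. A picture is of the moment at which its call begins: read the wrist's pose just before it. camera_params takes no time and is no camera call.
A pose or a line that the arm cannot do raises MotionError and nothing moves.
- hand_in(): hands the job in, once; it reports no verdict.
Readings, each from a call of its own:
- read_t(): time.
- read_qpos(): joint angles.
- read_qd(): joint speeds.
- read_effort(): joint torques, N m.
- read_eef_pos(): TCP position.
- read_tool_rot(): TCP orientation.
- read_ft_force(): force on the tool from outside, world axes, zero at the start.
- read_moment(): the same for the moment, N m.
- read_grip_width(): opening from 0.0 (shut) to 1.0 (fully open).
Only numpy, scipy, OpenCV 4.12 (cv2) and the standard library are available. Lean on these libraries where they do the work, as an engineer would, in place of code of your own. Each camera call takes 0.05 s, during which the arm holds its last target.

## Working session

There is one attempt and no reset: what is moved stays moved. The work goes in short steps, each a Python script; the robot and the scene stay as the last script left them, time stands still between calls to the robot, and variables do not carry over. Pictures are saved under pics/ and viewed, and the job is handed in when it is done.

```bash
mkdir -p pics; ls; python3 - <<'E'
from station import *
import cv2, numpy as np
for n in ["top","scene"]:
    im,d=camera(n); cv2.imwrite(f"pics/{n}0.png",im[:,:,::-1]); np.savez(f"{n}0.npz",im=im,d=d)
    print(n,camera_params(n), d[200,320])
print(read_t(),read_eef_pos(),read_tool_rot(),read_grip_width())
E
```

```text
pics
top {'fx': 427.31417806818575, 'fy': 427.31417806818575, 'cx': 317.2481450693736, 'cy': 201.82118307770767, 'world_from_camera': array([[-7.41154404e-03,  9.83045982e-01, -1.83209351e-01,
         3.60618234e+02],
       [-9.99670949e-01, -2.78450689e-03,  2.54998281e-02,
        -2.68328498e+02],
       [ 2.45573559e-02,  1.83338058e-01,  9.82743147e-01,
         9.25605002e+02],
       [ 0.00000000e+00,  0.00000000e+00,  0.00000000e+00,
         1.00000000e+00]])} 941.9589
scene {'fx': 444.5650937107944, 'fy': 444.5650937107944, 'cx': 319.4523092836578, 'cy': 200.16511597094066, 'world_from_camera': array([[ 7.93784399e-01,  4.67489336e-01, -3.89050187e-01,
         1.48328779e+02],
       [-6.08189106e-01,  6.13822724e-01, -5.03316674e-01,
        -7.63773451e+02],
       [ 3.51266832e-03,  6.36141010e-01,  7.71564824e-01,
         7.47742115e+02],
       [ 0.00000000e+00,  0.00000000e+00,  0.00000000e+00,
         1.00000000e+00]])} 969.63965
0.1 [138.5713772  608.99020514 230.37757033] [-3.13985007e+00  5.29895836e-05  2.91786403e+00] 0.9995902541072638
```

View pics/top0.png

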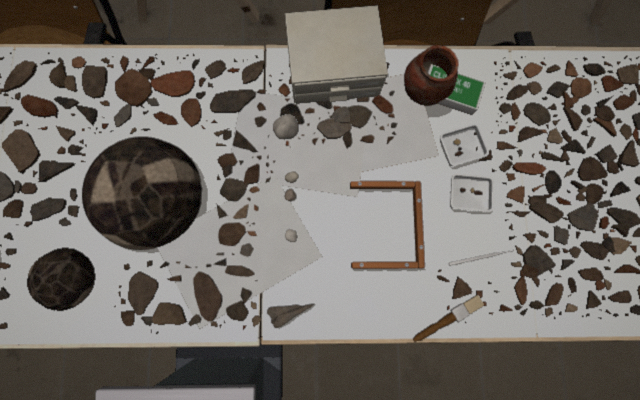

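View pics/scene0.png

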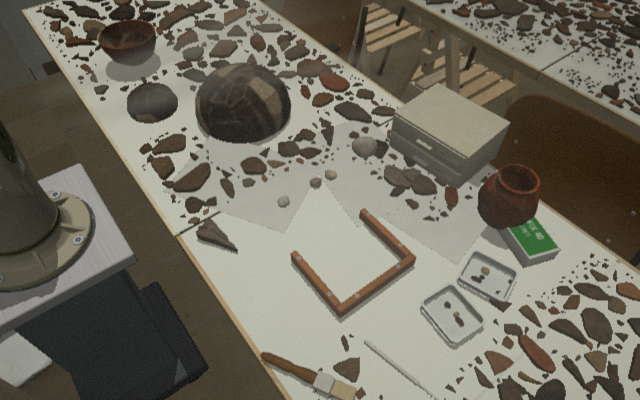

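The top view shows three pebbles at about (291,177), (290,195) and (291,235). The pen's mouth is at column 351 and opens left (+y). The near sherd is at (290,314), the stone at (286,125) and the far sherd at (340,122). Next I'll measure them.

```bash
cat > h.py <<'E'
import numpy as np, cv2
from station import *
def ray(name,uv,z):
    p=camera_params(name);T=p["world_from_camera"]
    uv=np.atleast_2d(uv).astype(float)
    c=np.c_[(uv[:,0]-p["cx"])/p["fx"],-(uv[:,1]-p["cy"])/p["fy"],-np.ones(len(uv))]
    d=c@T[:3,:3].T;o=T[:3,3]
    s=(z-o[2])/d[:,2]
    return o+d*s[:,None]
def proj(name,P):
    p=camera_params(name);T=np.linalg.inv(p["world_from_camera"])
    c=np.atleast_2d(P)@T[:3,:3].T+T[:3,3]
    return np.c_[p["cx"]-p["fx"]*c[:,0]/c[:,2],p["cy"]+p["fy"]*c[:,1]/c[:,2]]
def cloud(name,d):
    p=camera_params(name);T=p["world_from_camera"]
    v,u=np.mgrid[:400,:640]
    c=np.stack([(u-p["cx"])/p["fx"]*d,-(v-p["cy"])/p["fy"]*d,-d],-1)
    return c@T[:3,:3].T+T[:3,3]
E
python3 - <<'E'
from h import *
for n in ["top","scene"]:
    f=np.load(n+"0.npz");P=cloud(n,f["d"]);im=f["im"]
    m=((P[...,2]>6)&(P[...,0]>380)&(P[...,0]<860)&(P[...,1]>-560)&(P[...,1]<10)&(f["d"]>0)).astype(np.uint8)
    k,l,s,c=cv2.connectedComponentsWithStats(m)
    print(n)
    for i in range(1,k):
        if s[i,4]<15: continue
        q=P[l==i]; print(c[i].round(),s[i,4],"min",q.min(0).round(),"max",q.max(0).round(),"mean",q.mean(0).round())
    t=P[(abs(P[...,0]-600)<60)&(abs(P[...,1]+330)<50)]; print("tablez",np.median(t[:,2]))
im=np.load("top0.npz")["im"];cv2.imwrite("pics/crop.png",cv2.resize(im[90:340,200:450],None,fx=2.4,fy=2.4,interpolation=2)[:,:,::-1])
im=np.load("scene0.npz")["im"];cv2.imwrite("pics/crops.png",cv2.resize(im[110:330,160:460],None,fx=2.6,fy=2.6,interpolation=2)[:,:,::-1])
E
```

```text
top
[332.  77.] 6700 min [ 671. -466.    6.] max [ 860. -195.  110.] mean [ 788. -324.   79.]
[425.  77.] 1829 min [ 743. -560.    6.] max [ 854. -484.  127.] mean [ 789. -523.   83.]
[215.  69.] 234 min [823. -84.   6.] max [860. -36.  17.] mean [843. -59.  11.]
[252.  72.] 325 min [ 810. -169.    6.] max [ 860. -121.   19.] mean [ 835. -144.   13.]
[188.  81.] 246 min [779. -14.   7.] max [837.  10.  23.] mean [809.  -1.  16.]
[202.  80.] 32 min [804. -37.   6.] max [824. -23.  12.] mean [815. -29.   8.]
[284.  89.] 59 min [ 781. -232.    6.] max [ 811. -204.   13.] mean [ 794. -217.    8.]
[231. 100.] 823 min [ 736. -152.    7.] max [793. -51.  30.] mean [ 762. -101.   19.]
[199.  94.] 19 min [778. -34.   6.] max [788. -18.  11.] mean [783. -25.   7.]
[192. 111.] 447 min [705. -33.   6.] max [772.  10.  19.] mean [739. -12.  14.]
[344. 121.] 1206 min [ 661. -416.    6.] max [ 756. -293.   25.] mean [ 716. -355.   13.]
[310. 110.] 23 min [ 739. -286.    6.] max [ 750. -266.   10.] mean [ 744. -277.    8.]
[264. 120.] 17 min [ 711. -178.    6.] max [ 733. -168.    9.] mean [ 721. -1
[... 2645 characters left out ...]
4.    6.] max [394. -98.  15.] mean [ 386. -126.   10.]
[248. 182.] 43 min [ 417. -155.    6.] max [ 436. -129.   10.] mean [ 426. -143.    7.]
[315. 182.] 84 min [ 533. -246.    6.] max [ 560. -222.   16.] mean [ 545. -235.   11.]
[398. 192.] 42 min [ 659. -373.    6.] max [ 690. -355.    9.] mean [ 673. -366.    7.]
[283. 201.] 108 min [ 443. -249.    6.] max [ 473. -224.   17.] mean [ 456. -238.   12.]
[413. 203.] 55 min [ 667. -422.    6.] max [ 685. -395.   10.] mean [ 676. -410.    8.]
[360. 269.] 2453 min [ 385. -518.    6.] max [ 574. -363.   32.] mean [ 474. -469.   23.]
[428. 218.] 16 min [ 667. -464.    6.] max [ 678. -452.    8.] mean [ 673. -457.    7.]
tablez 0.9210239918008938
```

View pics/crop.png

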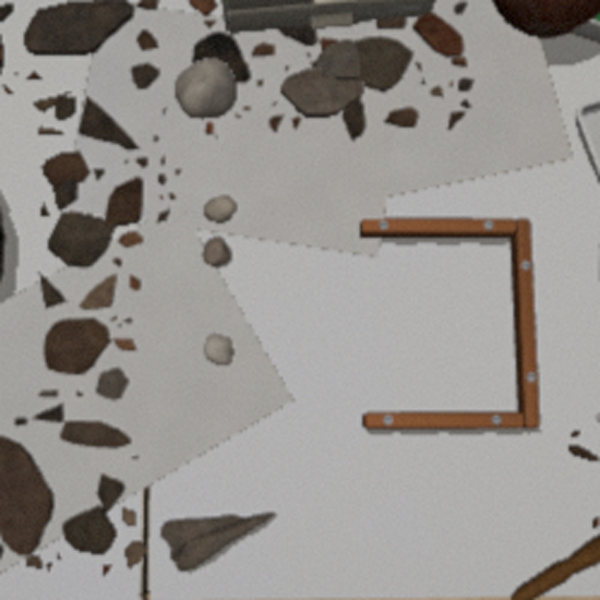

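View pics/crops.png

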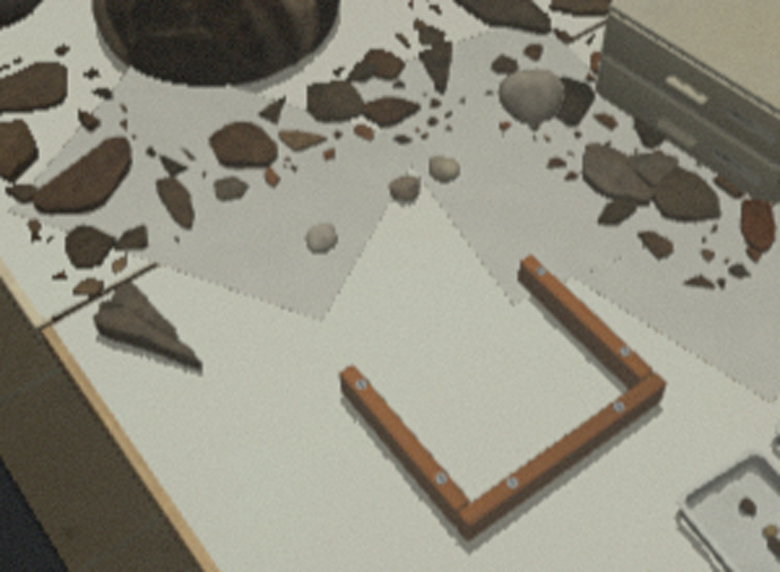

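```bash
python3 - <<'E'
from h import *
for n in ["top","scene"]:
    f=np.load(n+"0.npz");im=f["im"];P=cloud(n,f["d"])
    hsv=cv2.cvtColor(im,cv2.COLOR_RGB2HSV)
    m=((P[...,2]>22)&(P[...,2]<36)&(P[...,0]>370)&(P[...,0]<600)&(P[...,1]>-540)&(P[...,1]<-340))
    q=P[m]
    # battens by region
    print(n,len(q),q[:,2].mean())
    far=q[(q[:,0]>545)&(q[:,1]>-490)];near=q[(q[:,0]<418)&(q[:,1]>-490)];back=q[(q[:,1]<-495)&(q[:,0]>415)&(q[:,0]<545)]
    for nm,s,a,b in (("far",far,1,0),("near",near,1,0),("back",back,0,1)):
        c=np.polyfit(s[:,a],s[:,b],1); print(nm,"slope",c[0].round(4),"at mid",s[:,a].mean().round(),np.polyval(c,s[:,a].mean()).round(1),"range",s[:,a].min().round(),s[:,a].max().round())
# debris near starts
f=np.load("top0.npz");P=cloud("top",f["d"]);im=f["im"]
m=((im.max(-1)<120)&(P[...,0]>400)&(P[...,0]<680)&(P[...,1]>-300)&(P[...,1]<-140)).astype(np.uint8)
k,l,s,c=cv2.connectedComponentsWithStats(m,connectivity=8)
for i in range(1,k):
    q=P[l==i]; print(s[i,4],q.min(0).round(),q.max(0).round())
from math import pi,atan2
for p in [(459,-205),(440,-430),(601,-209),(505,-395),(560,-200)]:
    for y in (-pi/2,pi/2,0,pi): 
        r=solve_ik([p[0],p[1],5],[pi,0,y]); print(p,round(y,2),None if r is None else np.round(r,2))
E
```

```text
top 1442 27.716835993940222
far slope 0.0023 at mid -427.0 567.8 range -489.0 -365.0
near slope 0.0052 at mid -426.0 395.5 range -490.0 -363.0
back slope -0.0012 at mid 479.0 -508.9 range 416.0 545.0
scene 1723 27.024614054133508
far slope 0.0056 at mid -430.0 565.3 range -490.0 -365.0
near slope 0.0045 at mid -429.0 392.0 range -490.0 -363.0
back slope -0.0064 at mid 478.0 -511.2 range 415.0 545.0
104 [ 671. -244.   16.] [ 680. -202.   44.]
1 [ 679. -252.    4.] [ 679. -252.    4.]
28 [ 665. -293.    0.] [ 679. -281.   10.]
14 [ 662. -228.    1.] [ 672. -223.    7.]
52 [ 646. -159.   -1.] [ 667. -141.   14.]
4 [ 656. -176.   -0.] [ 658. -174.    4.]
1 [ 634. -148.    7.] [ 634. -148.    7.]
16 [ 630. -167.   -1.] [ 637. -159.    8.]
4 [ 634. -183.    2.] [ 637. -181.    7.]
3 [ 624. -196.   -1.] [ 626. -194.    2.]
11 [ 614. -184.   -1.] [ 620. -179.    9.]
203 [ 571. -165.    3.] [ 618. -140.   15.]
4 [ 600. -192.    4.] [ 602. -190.    6.]
58 [ 576. -250.    5.] [ 596. -221.   16.]
2 [ 597. -244.   14.] [ 597. -241.   15.]
18 [ 578. -188.   -1.] [ 588. -179.   10.]
47 [ 555. -164.
[... 921 characters left out ...]
 1.11  1.35  1.62 -1.11  1.35 -2.13]
(601, -209) 1.57 [-0.22  0.72  0.73  1.61 -0.54  1.03  0.67]
(601, -209) 0 [-0.22  0.71  0.73  1.61 -0.53  1.03 -0.9 ]
(601, -209) 3.14 [-0.24  0.73  0.77  1.61 -0.57  1.04  2.26]
(505, -395) -1.57 [-0.16  1.12  1.35  1.6  -1.11  1.35 -1.8 ]
(505, -395) 1.57 [-0.09  0.93  1.13  1.6  -0.89  1.2   1.23]
(505, -395) 0 [-0.09  0.93  1.13  1.6  -0.89  1.2  -0.34]
(505, -395) 3.14 [ 0.76  0.62 -0.2   1.56  0.14  0.98  2.09]
(560, -200) -1.57 [-0.55  1.05  1.35  1.74 -1.07  1.29 -2.09]
(560, -200) 1.57 [-0.23  0.62  0.69  1.73 -0.47  0.97  0.65]
(560, -200) 0 [-0.23  0.63  0.71  1.73 -0.48  0.97 -0.91]
(560, -200) 3.14 [-0.32  0.68  0.84  1.73 -0.59  1.    2.31]
```

The pen's inside spans about x 401–560, with its mouth at y≈-363 and back face at about -502. The pebbles are at about (587,-237), (546,-234) and (458,-236). I'll swing over the work with joint 1, shut the fingers and look.

```bash
python3 - <<'E'
from h import *
q=read_qpos(); q[0]=0.42; 
move_joints(list(q)); print(read_t(),read_eef_pos(),read_tool_rot())
grasp(); print(read_t(),read_grip_width())
pi=np.pi
for p in [(459,-205),(440,-430),(601,-209),(505,-395),(560,-200)]:
  for y in (pi/2,):
    r=solve_ik([p[0],p[1],5],[pi,0,y]); print(p,round(y,2),None if r is None else np.round(r,2))
im,d=camera("wrist");cv2.imwrite("pics/w1.png",im[:,:,::-1])
im,d=camera("scene");cv2.imwrite("pics/s1.png",im[:,:,::-1])
E
```

```text
3.55 [ 553.67808792 -288.92489323  230.33196079] [-3.13976804e+00 -3.31831936e-04  1.08972256e+00]
4.3167 -0.0020304931559652776
(459, -205) 1.57 [ 0.43  0.37 -0.09  1.95  0.04  0.83  0.32]
(440, -430) 1.57 [ 0.72  0.56  0.01  1.64 -0.    0.94  0.72]
(601, -209) 1.57 [ 0.35  0.6  -0.09  1.58  0.06  0.97  0.24]
(505, -395) 1.57 [ 0.63  0.61 -0.02  1.56  0.01  0.97  0.61]
(560, -200) 1.57 [ 0.36  0.53 -0.09  1.7   0.06  0.92  0.25]
```

View pics/w1.png

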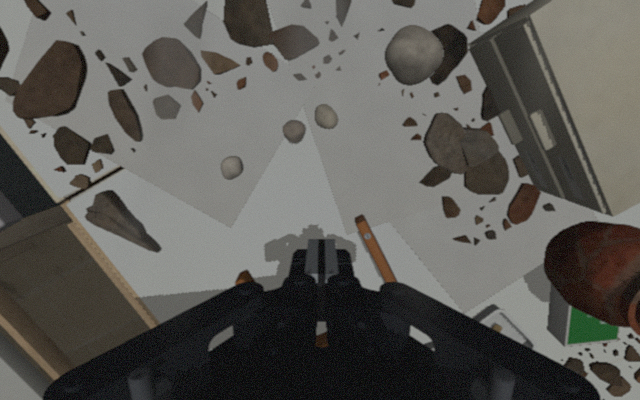

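View pics/s1.png

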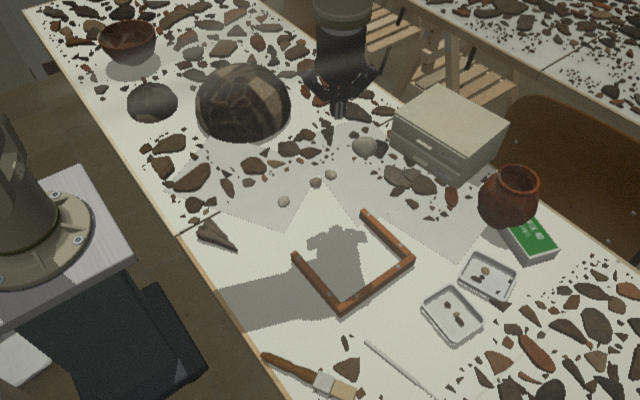

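The wrist view shows shut fingers at (320,255) and the three pebbles at (232,167), (293,131) and (326,116), all undisturbed. I'll push C first.

```bash
cat >> h.py <<'E'
pi=np.pi
Z=4.0
def push(p,tgt,gap=30,stop=25,rate=75,up=70,lift=True):
    p=np.array(p,float);tgt=np.array(tgt,float);d=(tgt-p)/np.linalg.norm(tgt-p)
    yaw=np.arctan2(-d[1],-d[0]); o=[pi,0,yaw]
    s=p-d*gap; e=tgt-d*stop
    print("start",s.round(),"end",e.round(),"yaw",yaw.round(2))
    move_ptp([*s,up],o); 
    move_linear([*s,Z+10],o,rate=150)
    f0=np.array(read_ft_force())
    move_linear([*s,Z],o,rate=40)
    print("down",np.round(read_eef_pos(),1),np.round(read_ft_force()-f0,1),read_t())
    move_linear([*e,Z],o,rate=rate)
    print("end",np.round(read_eef_pos(),1),np.round(read_ft_force()-f0,1),read_t())
    if lift: 
        b=e-d*8
        move_linear([*b,Z],o,rate=60); move_linear([*b,up],o,rate=200); print("t",read_t())
def look(tag):
    for n in ("top","scene"):
        im,d=camera(n);np.savez(f"{n}_{tag}.npz",im=im,d=d)
        P=cloud(n,d)
        m=((P[...,2]>6)&(P[...,2]<25)&(P[...,0]>403)&(P[...,0]<625)&(P[...,1]>-500)&(P[...,1]<-190)).astype(np.uint8)
        k,l,s,c=cv2.connectedComponentsWithStats(m)
        for i in range(1,k):
            if s[i,4]>40:
                q=P[l==i];print(n,c[i].round(),s[i,4],"x",q[:,0].min().round(),q[:,0].max().round(),"y",q[:,1].min().round(),q[:,1].max().round(),"mean",q.mean(0).round())
        o=im[100:340,220:460] if n=="top" else im[90:330,180:480]
        cv2.imwrite(f"pics/{n}_{tag}.png",cv2.resize(o,None,fx=2.2,fy=2.2)[:,:,::-1])
E
python3 - <<'E'
from h import *
push((458,-236),(445,-430))
look("c1")
E
```

```text
start [ 460. -206.] end [ 447. -405.] yaw 1.5
down [ 460. -206.    4.] [-1.8 -0.2 -0. ] 6.1667
end [ 446.8 -404.9    4. ] [-1.5 -1.2 -1. ] 8.975
t 9.7417
top [291. 176.] 127 x 574.0 601.0 y -250.0 -221.0 mean [ 588. -236.   13.]
top [360. 187.] 61 x 562.0 573.0 y -415.0 -363.0 mean [ 563. -387.   16.]
top [290. 194.] 113 x 536.0 562.0 y -246.0 -222.0 mean [ 547. -233.   12.]
scene [382. 236.] 306 x 558.0 564.0 y -500.0 -364.0 mean [ 560. -435.   16.]
scene [335. 267.] 152 x 429.0 457.0 y -444.0 -419.0 mean [ 442. -433.   13.]
```

View pics/top_c1.png

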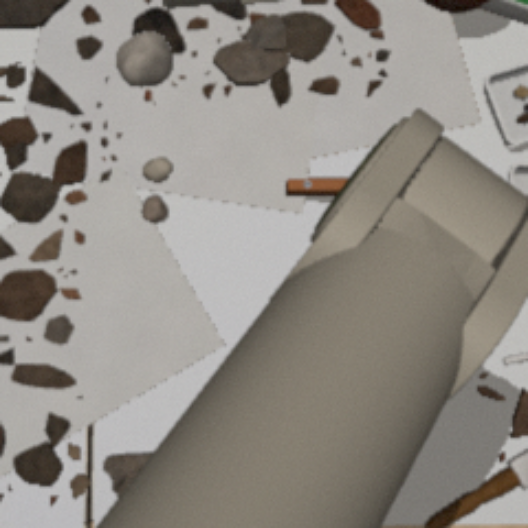

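View pics/scene_c1.png

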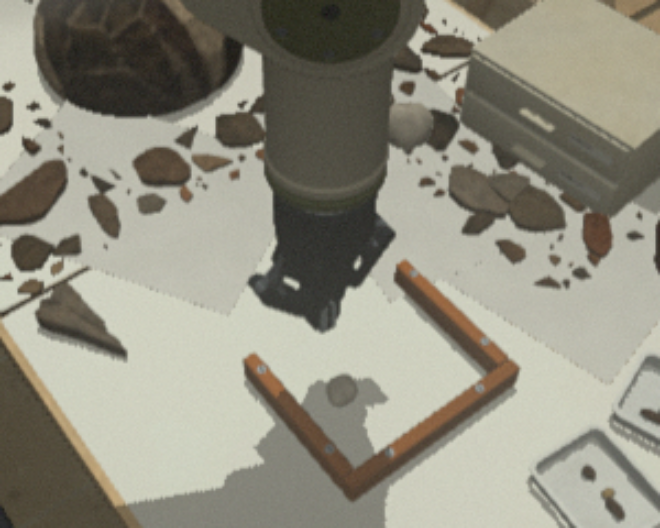

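The scene view shows C inside the pen at about (443,-432), crop pixel (342,390). The other two haven't moved. B is next.

```bash
python3 - <<'E'
from h import *
push((546,-234),(487,-435),gap=28)
look("b1")
E
```

```text
start [ 554. -207.] end [ 494. -411.] yaw 1.29
down [ 553.9 -207.1    4. ] [ 0.1  0.9 -0.6] 11.6417
end [ 494.1 -410.8    4. ] [ 0.2  1.1 -0. ] 14.625
t 15.3917
top [292. 176.] 124 x 576.0 601.0 y -250.0 -221.0 mean [ 588. -236.   13.]
scene [328. 174.] 48 x 573.0 593.0 y -243.0 -220.0 mean [ 581. -234.   12.]
scene [382. 236.] 291 x 558.0 564.0 y -499.0 -368.0 mean [ 560. -436.   16.]
scene [354. 257.] 130 x 475.0 501.0 y -448.0 -423.0 mean [ 486. -436.   11.]
scene [335. 267.] 152 x 429.0 458.0 y -444.0 -418.0 mean [ 442. -433.   12.]
```

View pics/scene_b1.png

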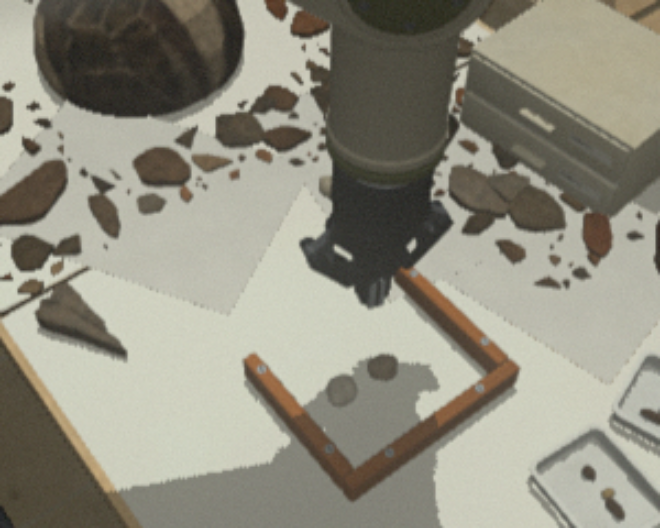

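B is inside at about (487,-436). Now A, on a more slanted line that keeps clear of the batten end.

```bash
python3 - <<'E'
from h import *
push((587.5,-236.5),(502,-406),gap=28)
look("a1")
E
```

```text
start [ 600. -212.] end [ 513. -384.] yaw 1.1
down [ 600.1 -211.4    4. ] [-1.6 -0.1 -0. ] 17.2917
end [ 513.4 -383.5    4. ] [-1.4 -0.1 -1.5] 20.0167
t 20.7833
scene [382. 236.] 295 x 558.0 563.0 y -500.0 -365.0 mean [ 560. -436.   16.]
scene [349. 244.] 135 x 485.0 511.0 y -422.0 -393.0 mean [ 497. -409.   13.]
scene [354. 256.] 122 x 476.0 500.0 y -448.0 -423.0 mean [ 487. -436.   12.]
scene [335. 267.] 154 x 429.0 458.0 y -444.0 -419.0 mean [ 442. -433.   12.]
```

View pics/scene_a1.png

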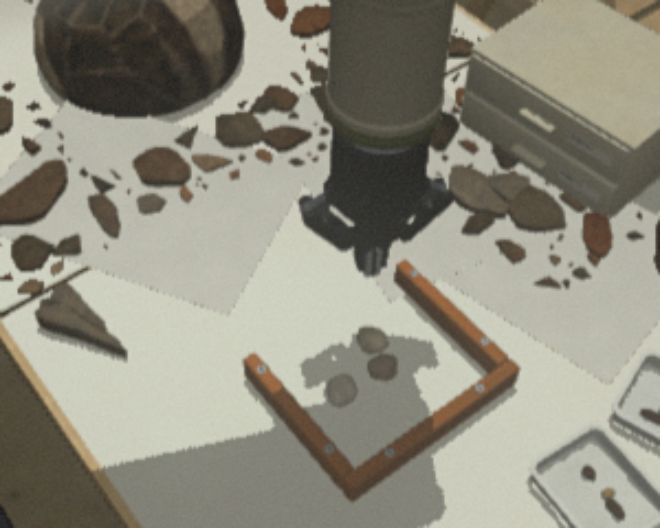

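All three are inside, with A at y -393 to -422 and the mouth at about -363. I'll lift the arm clear and check from the top, including the bystanders.

```bash
python3 - <<'E'
from h import *
p=read_eef_pos(); move_linear([p[0],p[1],235],rate=200)
q=read_qpos();q[0]=-0.5;move_joints(list(q))
look("f")
for n in("top","scene"):
  a=np.load(n+"0.npz");b=np.load(n+"_f.npz");Pa=cloud(n,a["d"]);Pb=cloud(n,b["d"])
  for nm,x0,x1,y0,y1 in(("near",365,425,-300,-165),("far",655,765,-430,-288),("stone",630,705,-262,-185)):
    for P in(Pa,Pb):
      m=(P[...,2]>4)&(P[...,2]<60)&(P[...,0]>x0)&(P[...,0]<x1)&(P[...,1]>y0)&(P[...,1]<y1)
      print(n,nm,m.sum(),P[m].mean(0).round(1) if m.sum() else None)
print(read_t())
E
```

```text
top [379. 187.] 140 x 561.0 573.0 y -499.0 -363.0 mean [ 563. -427.   15.]
top [370. 215.] 130 x 489.0 513.0 y -420.0 -391.0 mean [ 500. -405.   13.]
top [383. 220.] 116 x 478.0 504.0 y -447.0 -422.0 mean [ 490. -433.   12.]
top [382. 241.] 136 x 432.0 461.0 y -442.0 -418.0 mean [ 446. -429.   13.]
scene [382. 236.] 295 x 558.0 567.0 y -500.0 -364.0 mean [ 560. -434.   16.]
scene [349. 244.] 130 x 485.0 511.0 y -422.0 -393.0 mean [ 497. -409.   13.]
scene [354. 256.] 126 x 475.0 501.0 y -448.0 -422.0 mean [ 487. -436.   11.]
scene [335. 267.] 152 x 430.0 457.0 y -444.0 -418.0 mean [ 442. -433.   12.]
top near 113 [ 401.7 -225.3    4.7]
top near 117 [ 399.2 -218.9    4.6]
top far 1630 [ 715.2 -355.2   12.5]
top far 1639 [ 715.3 -354.7   12.5]
top stone 477 [ 683.7 -224.1   32. ]
top stone 480 [ 684.3 -223.9   32. ]
scene near 12 [ 389.4 -228.2    4.3]
scene near 11 [ 400.3 -214.2    4.5]
scene far 1396 [ 715.9 -356.1   13.2]
scene far 1395 [ 716.3 -355.9   13.1]
scene stone 391 [ 684.1 -232.    31.6]
scene stone 389 [ 684.4 -232.1   32. ]
24.2583
```

View pics/top_f.png

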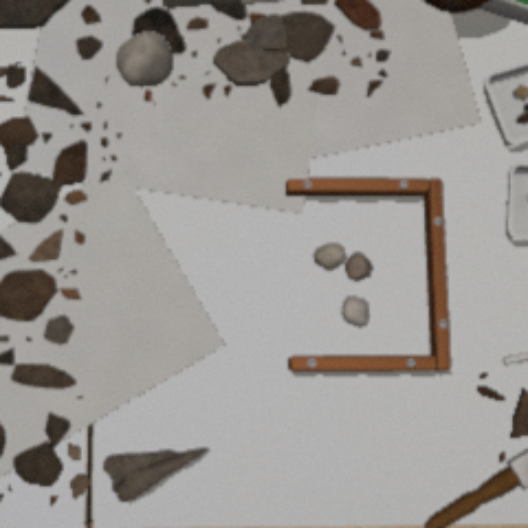

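The top view shows all three pebbles inside the pen, at crop pixels (330,256), (358,266) and (355,311). My window for the near sherd missed it and caught only table noise, so I'll compare the saved pictures instead.

```bash
python3 - <<'E'
from h import *
a=np.load("top0.npz")["im"];b=np.load("top_f.npz")["im"]
g=[]
for im in(a,b):
    m=(im[295:332,262:320].max(-1)<130);v,u=np.nonzero(m);g.append((m.sum(),u.mean()+262,v.mean()+295))
print(g, ray("top",[g[1][1:]],10).round())
d=cv2.absdiff(cv2.GaussianBlur(a,(5,5),0),cv2.GaussianBlur(b,(5,5),0)).max(-1)
k,l,s,c=cv2.connectedComponentsWithStats((d[45:345,215:]>40).astype(np.uint8))
for i in range(1,k):
    if s[i,4]>8: print(c[i].round()+[215,45],s[i,4])
hand_in(); print(read_t())
E
```

```text
[(np.int64(647), np.float64(286.064914992272), np.float64(313.370942812983)), (np.int64(645), np.float64(285.9968992248062), np.float64(313.3968992248062))] [[ 296. -225.   10.]]
[291. 177.] 115
[290. 195.] 130
[376. 219.] 274
[293. 237.] 58
[381. 241.] 130
the job is handed in; nothing more can be done
the job is handed in; nothing more can be done
```

All three pebbles now lie wholly inside the pen, and I've handed the job in. I swept each one with the shut fingers in a single low push, with nothing lifted or carried. My last reading of the robot's clock was about 24 s, against the 67 s limit.

- **Pebbles:** after the arm moved away, both cameras put them at about (445,-431), (488,-435) and (498,-407). The one nearest the mouth is about 28 mm inside it, and all are well clear of the battens.
- **Other objects:** comparing the top pictures from before and after, the only changes over the work area are where the pebbles left and arrived. The far sherd, the big stone and the near sherd all stayed where they were.
- **Checks that disagreed:** my first depth check on the near sherd looked in the wrong place, so I redid it from the pictures, and its centre moved less than 0.1 pixel. The two cameras differ by about 3–4 mm on pebble positions, roughly what the calibration error would give.
- **Forces:** at the readings I took, before and after each push, the wrist force had changed by less than 3 N.

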